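# Lock the router-plate ring with the pin spanner

## Robot

A 6-joint arm with a two-finger parallel gripper is mounted at the origin on the work surface. World frame = base frame: x ahead of the robot, y to its left, z up, the work surface at z = 0. Lengths are in m, angles in rad, forces in N, time in s.
With the tool pointing down it reaches from about 0.4 to 0.825 m from the base axis. Payload 7 kg.
Tool frame: the origin (TCP) lies at the centre of the arm's flange, where the gripper is bolted on; the fingertips stand 178 mm ahead of it and the grasp point (between the pads) lies 159 mm ahead of it; x points along the fingers, z is the direction in which the jaws open and shut, and the axes are right-handed (so a half turn about x gives the same grasp; the last joint's range is limited). The gripper opens to 88 mm and grips with 3 to 60 N. Pads are 19 mm wide; open, the fingers measure 130 mm over their backs; the gripper's body (78 mm by 193 mm) begins 47 mm behind the grasp point.
Start: joints at [-1.018, 0.359, 0.012, 0, -1.224, -0.288], TCP at [0.177, -0.651, 0.405] pointing down, gripper open.
Joint ranges: [-3.07, 3.07], [-1.43, 2.12], [-1.02, 1.25], [-3.03, 1.67], [-3.05, -0], [-3.03, 3.03]. Speed limits (rad/s): [2.39, 2.39, 3.01, 3.14, 3.14, 3.14].

## Interface

Orientations are given as [roll, pitch, yaw] about the fixed x, y, z axes, in that order (R = Rz(yaw) Ry(pitch) Rx(roll)).
In Python, from station import telemetry, optics, job_done, finder gives the robot as it stands.
- The arm moves only by the tool play_rows, never from a script. Its argument "steps" is a list of rows, each an object of numbers: "gripper": the opening, from 0 (shut) to 1 (fully open); "tx", "ty", "tz": the shift along the tool's x, y, z in units of 25 mm (1.0 is 25 mm); "ax", "ay", "az": the turn, a rotation vector about the tool's x, y, z in units of 6 degrees (1.0 is 6 degrees). In form: [{"gripper": .., "tx": .., "ty": .., "tz": .., "ax": .., "ay": .., "az": ..}, ...]. A call has 1 to 20 rows; each row shifts and turns the commanded pose from where the row before left it, along the tool's axes as they then stand; what a row does not reach is not made up. A row lasts 1/12 s, in which the tool goes at most 41.7 mm and 7.16 degrees, less where a joint would pass 70% of its speed; a pose out of reach is approached as far as the arm can. A call is refused whole if a number of a shift passes 1 or a number of a turn 1, either way. A call with a gripper value outside its range is refused whole. The fingers move at their own pace and stop on an object; "newtons" is the grip in N (left out, the last holds). Time passes only in rows, so rows that do not move let the fingers close. It gives the time, the measured TCP pose, the force and the opening at its end, in the units of the state.
- telemetry.get_state(): the state, without advancing time (a new reading comes with each control period).
- optics.grab_frame(name): name is "side" or "top" or "wrist"; returns the picture (384x512x3 uint8, red, green, blue); there is no depth.
- optics.calibration(name): a dict with "fx", "fy", "cx", "cy" (pixels), "T" (4x4, takes a point from camera to world coordinates); the wrist camera has in their place "mount" (4x4, takes a point from camera to tool coordinates, whose origin is the TCP and whose axes are the tool frame's). Camera axes: x right, y down, z forward; pixel columns grow to the right and rows downward; lengths in m; the calibration is good to about 2 mm. A picture is of the moment at which its call begins: read the wrist's pose just before it. calibration takes no time and is no camera call.
- job_done(): hands the job in, once; it reports no verdict.
Trained networks look in the newest picture that a camera, given by its name, has taken for a name from the list of things; names that differ only in an ending like _2 or _b are one class to them, and where a whole thing is asked for, a point or a joint stands for the part that bears it (a point fixed in the world has none). Each returns a list of dicts, best first, with "confidence" (0 to 1); they miss things now and then, are a little off and sometimes report something else, mostly with a low value. They report only what shows in the picture. A call takes as long as a camera call. They do not tell look-alikes from the thing itself.
- finder.look_for(query, camera): "extent" ([left, top, right, bottom] in pixels, round what is visible of it).
- finder.silhouettes(query, camera): "pixels" (384x512 bool, what is visible of it) and "extent" ([left, top, right, bottom] in pixels, round what is visible of it).
- finder.pinpoint(query, camera): "location" ([row, column] in pixels: a listed point, or the origin of a listed thing).
The state is a dict: "t": time; "q": joint angles; "qd": joint speeds; "joint_efforts": joint torques, N m; "eef_pos": TCP position; "ee_rot": TCP orientation; "force": force on the tool from outside, world axes, zero at the start; "moment": the same for the moment, N m; "width": finger opening in m.
Only numpy, scipy, OpenCV 4.12 (cv2) and the standard library are available. Lean on these libraries where they do the work, as an engineer would, in place of code of your own. Each camera call takes 0.05 s, during which the arm holds its last target.

## Task

Two pin spanners sit astride a wooden batten; take the larger one, whose pins fit the two holes of the metal ring recessed in the black router plate. Set its pins fully down into the holes and turn the ring clockwise (seen from above) until it stops with its dark line against the white line on the plate, then lift the spanner out and set it back astride the batten, upright, and let go.

Things in the scene. Friction and masses are not known exactly. Their poses are not given: they have to be found in the camera images.
- spanner: The larger of two alike spanners, 260 g: steel bar 112 x 24 x 10 mm; on its middle an upright wooden handle, 34 mm along the bar, 18 across, its top 72 mm above the bar's underside; two tapered pins, 8 mm thick, 14 long, point down 46 mm either side of the middle. Origin: middle of the bar's underside; x along the bar, z up. Starts upright astride the batten, bar square across it.
- ring (a joint): Angle of the ring in rad: 0 is locked, against its stop; it grows anticlockwise seen from above. It starts 0.55 to 0.95 from the stop and must turn clockwise by that much. Light friction (0.2 N m), no spring: it stays where left. The play of the pins lets a centred spanner turn about 0.16 rad (0.25 at most) before the ring follows.
- ring_hub (a point): Centre of the aluminium ring's upper face, 4 mm below the black plate's top (260 x 220 mm, 45 mm above the bench, fixed). Turns with the ring: x to one hole, z up. Ring 137 mm across, 8 thick, central opening 54. Two opposite through holes, 46 mm from the centre, 22 x 22 mm; 33 mm free below. Spanner fully in: bar's underside on this face. Dark line on the ring at y; white line on the plate.
- batten: Wooden batten fixed to the bench: 230 mm long (y), 26 wide (x), 40 high. Origin: centre of its underside, z up. The spanners sit upright across its top, pins hanging either side, 55 mm either way from its middle; either may be at either end. The other, smaller one has a 68 mm bar and pins 24 mm from its middle, which would drop in the ring's central opening.
Not all that is in view belongs to the job. What is shaped like the batten but blue is not meant. What is shaped like the spanner but orange is not meant.

How it is judged:
By the outcome, as a careful person would: the job done as asked, in the order asked, and still so for the second after the job is handed in, with the robot touching nothing.
It also fails if it takes over 56 s, if anything falls off the work surface, if the arm or the gripper's body presses on something with over 40 N, if the wrist force passes 120 N, or if a joint passes its speed limit or range.

## Working session

There is one attempt and no reset: what is moved stays moved. The work goes in short steps, Python scripts to look and compute and a tool call to move; the robot and the scene stay as the last step left them, time stands still between calls to the robot, and variables do not carry over. Pictures are saved under pics/ and viewed, and the job is handed in when it is done.

Besides the shell and the picture viewer there is one more tool, called after "Call:" by a JSON object that holds its "method" and its "body". play_rows: Moves the arm, as the interface text tells. Its arguments: {"type":"object","properties":{"steps":{"type":"array"},"newtons":{"type":"number"}},"required":["steps"]}

```bash
ls; mkdir -p pics; cat > h.py <<'E'
import numpy as np, cv2
from station import telemetry, optics, job_done, finder
def save(n,f):
    im=optics.grab_frame(n); cv2.imwrite('pics/'+f,im[:,:,::-1]); return im
E
python3 - <<'E'
from h import *
s=telemetry.get_state(); print(s)
for n in ['side','top','wrist']:
    save(n,n+'0.png'); print(n,optics.calibration(n))
    for q in ['spanner','ring','batten']:
        for d in finder.look_for(q,n)[:5]: print(n,q,d)
E
```

```text
pics
{'t': 0.0, 'q': array([-1.01786205e+00,  3.59391224e-01,  1.10391540e-02, -3.46160845e-04,
       -1.22407326e+00, -2.88058696e-01]), 'qd': array([ 1.35177694e-03,  4.04681885e-04, -1.62613126e-03,  1.75515599e-03,
        9.92285813e-05,  2.89819601e-03]), 'joint_efforts': array([-3.91808380e-04, -5.82709050e+01,  2.93055421e+01,  6.99737817e+00,
        6.98700955e-03, -1.62398596e-04]), 'eef_pos': array([ 0.17662733, -0.6512781 ,  0.40371177]), 'ee_rot': array([0.09091977, 1.56913513, 1.92647378]), 'force': array([ 0.70015124, -0.29741401, -0.4461795 ]), 'moment': array([-0.00320035, -0.00233606,  0.00451323]), 'width': 0.08721422566117698}
side {'fx': 363.6068326231182, 'fy': 363.6068326231182, 'cx': 257.50882366683675, 'cy': 193.5172523774166, 'T': array([[-0.73317774, -0.47494238,  0.48670333,  0.13844313],
       [-0.6798518 ,  0.52862117, -0.50829242,  0.49843709],
       [-0.01587207, -0.70355483, -0.71046371,  0.60609789],
       [ 0.        ,  0.        ,  0.        ,  1.        ]])}
side spanner {'extent': [167.5, 219.9, 208.6, 271.3], 'confidence': 0.63}
side spanne
[... 854 characters left out ...]
16.4], 'confidence': 0.58}
top ring {'extent': [348.9, 139.7, 404.5, 198.3], 'confidence': 0.77}
top batten {'extent': [223.6, 240.3, 312.6, 291.8], 'confidence': 0.89}
top batten {'extent': [150.5, 180.3, 243.1, 203.1], 'confidence': 0.63}
wrist {'fx': 291.0622415405525, 'fy': 291.0622415405525, 'cx': 249.64609788604037, 'cy': 195.75508738941517, 'mount': array([[ 3.57893448e-04, -2.69459040e-01,  9.63011785e-01,
         1.90921369e-02],
       [ 5.25421620e-04, -9.63011663e-01, -2.69459201e-01,
         7.30572724e-02],
       [ 9.99999798e-01,  6.02424895e-04, -2.03075959e-04,
        -5.71460856e-04],
       [ 0.00000000e+00,  0.00000000e+00,  0.00000000e+00,
         1.00000000e+00]])}
```

View pics/top0.png

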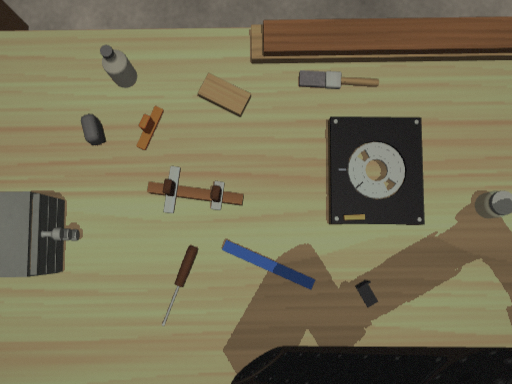

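View pics/side0.png

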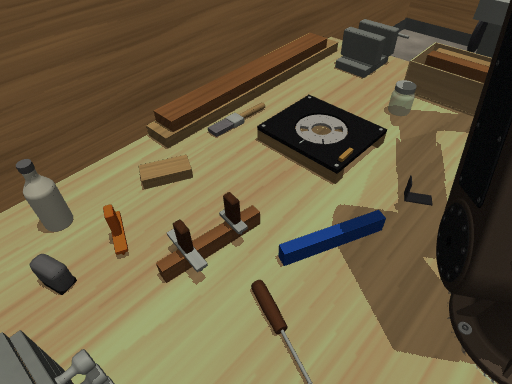

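```bash
python3 - <<'E'
import cv2
a=cv2.imread('pics/top0.png')
cv2.imwrite('pics/topA.png',cv2.resize(a[95:220,125:265],None,fx=5,fy=5,interpolation=cv2.INTER_CUBIC)[:600,:800])
cv2.imwrite('pics/topB.png',cv2.resize(a[120:220,315:440],None,fx=6,fy=6,interpolation=cv2.INTER_CUBIC)[:600,:800])
E
```

```text
(no output)
```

View pics/topA.png

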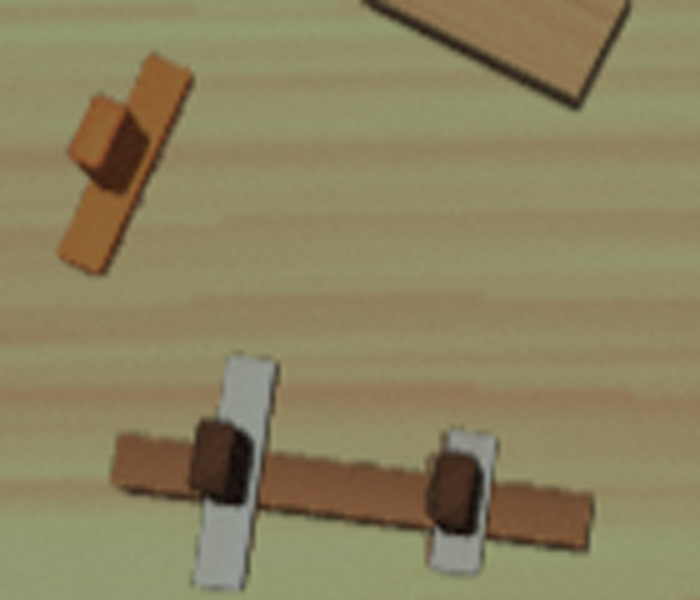

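View pics/topB.png

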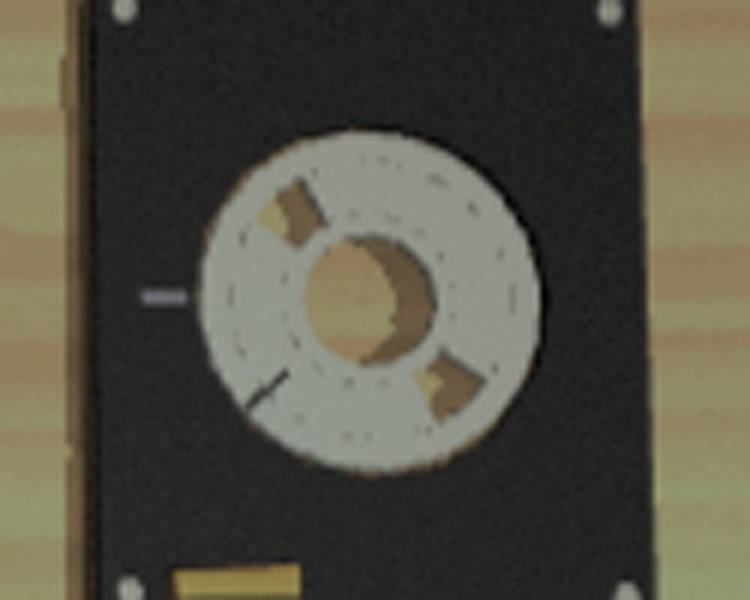

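```bash
cat >> h.py <<'E'
from scipy.spatial.transform import Rotation as Ro
def ray(cal,u,v,z,T=None):
    T=cal['T'] if T is None else T
    d=T[:3,:3]@np.array([(u-cal['cx'])/cal['fx'],(v-cal['cy'])/cal['fy'],1]); o=T[:3,3]
    return (o+d*(z-o[2])/d[2])
def proj(cal,P,T=None):
    T=cal['T'] if T is None else T
    p=(np.linalg.inv(T)@np.c_[np.atleast_2d(P),np.ones(len(np.atleast_2d(P)))].T)[:3]
    return np.c_[cal['fx']*p[0]/p[2]+cal['cx'],cal['fy']*p[1]/p[2]+cal['cy']]
def tool(s):
    T=np.eye(4);T[:3,:3]=Ro.from_euler('xyz',s['ee_rot']).as_matrix();T[:3,3]=s['eef_pos'];return T
def wristT(s): return tool(s)@optics.calibration('wrist')['mount']
E
python3 - <<'E'
from h import *
s=telemetry.get_state(); print(tool(s).round(3))
c=optics.calibration('top')
def A(x,y): return (x/5+125-.4,y/5+95-.4)
def B(x,y): return (x/6+315-.4,y/6+120-.4)
bar=[ray(c,*A(*p),.05)for p in[(234,353),(278,362),(243,590),(195,585)]]
print('bar',np.round(bar,4),np.mean(bar,0))
f=np.mean(bar[:2],0)-np.mean(bar[2:],0);print('yaw of bar',np.arctan2(f[1],f[0]),np.linalg.norm(f))
bt=[ray(c,*A(*p),.04)for p in[(120,433),(593,495),(588,551),(113,485)]]
print('batten',np.round(bt,4),np.mean(bt,0));f=(bt[0]+bt[3]-bt[1]-bt[2])/2;print(np.arctan2(f[1],f[0]),np.linalg.norm(f))
sm=[ray(c,*A(*p),.05)for p in[(447,430),(497,435),(480,573),(430,568)]];print('small',np.mean(sm,0))
scr=[ray(c,*B(*p),.045)for p in[(124,10),(609,12),(130,590),(627,594)]];print('screws',np.round(scr,4),np.mean(scr,0))
rc=ray(c,*B((200+542)/2,(130+472)/2),.041);print('ringc',rc)
d=ray(c,*B(268,390),.041)-rc;w=ray(c,*B(163,297),.045)-rc
print('dark',np.arctan2(d[1],d[0]),'white',np.arctan2(w[1],w[0]))
h=[ray(c,*B(*p),.041) for p in[(292,212),(450,385)]];g=h[0]-h[1];print('holes',h,np.mean(h,0),np.arctan2(g[1],g[0]),np.linalg.norm(g))
o=[ray(c,*A(*p),.06)for p in[(152,52),(82,272)]];print('orange',o)
for q in ['ring_hub','spanner','batten']:
    for k in ['top','side']:
        for dd in finder.pinpoint(q,k): print(q,k,dd,ray(optics.calibration(k),dd['location'][1],dd['location'][0],{'ring_hub':.041,'spanner':.04,'batten':0}[q]))
E
```

```text
[[ 0.    -0.965 -0.262  0.177]
 [-0.    -0.262  0.965 -0.651]
 [-1.    -0.    -0.     0.405]
 [ 0.     0.     0.     1.   ]]
bar [[0.5809 0.2935 0.05  ]
 [0.5762 0.2725 0.05  ]
 [0.4673 0.2887 0.05  ]
 [0.47   0.3115 0.05  ]] [0.52362021 0.29154635 0.05      ]
yaw of bar -0.1545171113473455 0.11118427603323144
batten [[0.5445 0.3498 0.04  ]
 [0.5112 0.123  0.04  ]
 [0.4843 0.1257 0.04  ]
 [0.5194 0.3529 0.04  ]] [0.51483192 0.23782756 0.04      ]
1.4213138336435869 0.22959621021818158
small [0.50798421 0.18423585 0.05      ]
screws [[ 0.6838 -0.1025  0.045 ]
 [ 0.68   -0.2984  0.045 ]
 [ 0.4494 -0.097   0.045 ]
 [ 0.4449 -0.2932  0.045 ]] [ 0.5645057  -0.19777348  0.045     ]
ringc [ 0.56399603 -0.19818957  0.041     ]
dark 2.262280642505674 white 1.5443241982051341
holes [array([ 0.60066334, -0.16799022,  0.041     ]), array([ 0.52959901, -0.22826997,  0.041     ])] [ 0.56513118 -0.1981301   0.041     ] 0.7034725644814908 0.09318684209826217
orange [array([0.72632494, 0.3319143 , 0.06      ]), array([0.61927731, 0.36432589, 0.06      ])]
ring_hub top {'location': [170.0, 375.7], 'confidence': 0.61} [ 0.56345475 -0.19640204  0.041     ]
ring_hub side {'location': [123.8, 322.7], 'confidence': 0.78} [ 0.57448643 -0.21626504  0.041     ]
spanner top {'location': [189.3, 174.9], 'confidence': 0.67} [0.52395118 0.28654286 0.04      ]
spanner side {'location': [234.1, 118.2], 'confidence': 0.96} [0.65514757 0.36190659 0.04      ]
spanner side {'location': [249.2, 185.2], 'confidence': 0.88} [0.52723793 0.29552916 0.04      ]
batten top {'location': [266.1, 269.7], 'confidence': 0.9} [0.33701535 0.06141703 0.        ]
batten top {'location': [195.0, 198.9], 'confidence': 0.83} [0.51367795 0.23349682 0.        ]
batten side {'location': [242.7, 329.4], 'confidence': 0.69} [0.34640383 0.07036882 0.        ]
batten side {'location': [249.2, 211.9], 'confidence': 0.66} [0.51413693 0.2444313  0.        ]
```

Call:
{"method": "play_rows", "body": {"steps": [{"gripper": 1, "ty": -0.98, "tz": 0.67}, {"gripper": 1, "ty": -0.98, "tz": 0.67}, {"gripper": 1, "ty": -0.98, "tz": 0.67}, {"gripper": 1, "ty": -0.98, "tz": 0.67}, {"gripper": 1, "ty": -0.98, "tz": 0.67}, {"gripper": 1, "ty": -0.98, "tz": 0.67}, {"gripper": 1, "ty": -0.98, "tz": 0.67}, {"gripper": 1, "ty": -0.98, "tz": 0.67}, {"gripper": 1, "ty": -0.98, "tz": 0.67}, {"gripper": 1, "ty": -0.98, "tz": 0.67}, {"gripper": 1, "ty": -0.98, "tz": 0.67}, {"gripper": 1, "ty": -0.98, "tz": 0.67}, {"gripper": 1, "ty": -0.98, "tz": 0.67}, {"gripper": 1, "ty": -0.98, "tz": 0.67}, {"gripper": 1, "ty": -0.98, "tz": 0.67}, {"gripper": 1, "ty": -0.98, "tz": 0.67}, {"gripper": 1, "ty": -0.98, "tz": 0.67}, {"gripper": 1, "ty": -0.98, "tz": 0.67}, {"gripper": 1, "ty": -0.98, "tz": 0.67}, {"gripper": 1, "ty": -0.98, "tz": 0.67}]}}

```text
invalid input
```

Call:
{"method": "play_rows", "body": {"steps": [{"gripper": 1}, {"gripper": 1}]}}

```text
invalid input
```

```bash
python3 - <<'E'
from h import *
s=telemetry.get_state(); print(s['t'],s['q'].round(3),tool(s).round(3),s['force'])
np.save('w1.npy',wristT(s))
save('wrist','w1.png')
W=wristT(s);c=optics.calibration('wrist')
for d in finder.pinpoint('ring_hub','wrist'): print(d, ray(c,d['location'][1],d['location'][0],.041,W))
E
```

```text
0.9 [-1.018  0.359  0.012 -0.    -1.224 -0.288] [[ 0.    -0.965 -0.262  0.177]
 [-0.    -0.262  0.965 -0.651]
 [-1.    -0.    -0.     0.405]
 [ 0.     0.     0.     1.   ]] [-0.24748249 -0.69011292  0.66844436]
```

View pics/w1.png

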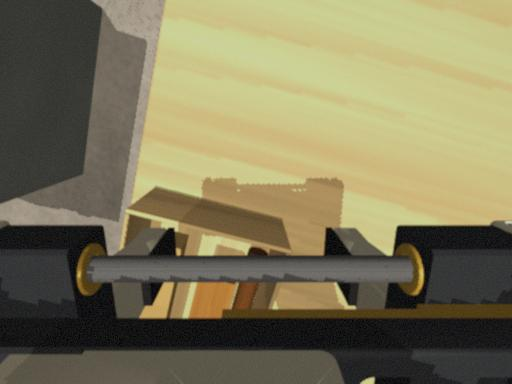

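Call:
{"method": "play_rows", "body": {"steps": [{"gripper": 1, "tx": 0, "ty": -0.98, "tz": 0.67, "ax": 0, "ay": 0, "az": 0}, {"gripper": 1, "tx": 0, "ty": -0.98, "tz": 0.67, "ax": 0, "ay": 0, "az": 0}]}}

```text
t: 1.17
eef_pos: [0.2147, -0.6064, 0.404]
ee_rot: [0.455, 1.57, 2.288]
force: [0.5, 0.5, 0.2]
width: 0.0876
```

Call:
{"method": "play_rows", "body": {"steps": [{"gripper": 1, "tx": 0, "ty": -0.98, "tz": 0.67, "ax": 0, "ay": 0, "az": 0}, {"gripper": 1, "tx": 0, "ty": -0.98, "tz": 0.67, "ax": 0, "ay": 0, "az": 0}, {"gripper": 1, "tx": 0, "ty": -0.98, "tz": 0.67, "ax": 0, "ay": 0, "az": 0}, {"gripper": 1, "tx": 0, "ty": -0.98, "tz": 0.67, "ax": 0, "ay": 0, "az": 0}, {"gripper": 1, "tx": 0, "ty": -0.98, "tz": 0.67, "ax": 0, "ay": 0, "az": 0}, {"gripper": 1, "tx": 0, "ty": -0.98, "tz": 0.67, "ax": 0, "ay": 0, "az": 0}, {"gripper": 1, "tx": 0, "ty": -0.98, "tz": 0.67, "ax": 0, "ay": 0, "az": 0}, {"gripper": 1, "tx": 0, "ty": -0.98, "tz": 0.67, "ax": 0, "ay": 0, "az": 0}, {"gripper": 1, "tx": 0, "ty": -0.98, "tz": 0.67, "ax": 0, "ay": 0, "az": 0}, {"gripper": 1, "tx": 0, "ty": -0.98, "tz": 0.67, "ax": 0, "ay": 0, "az": 0}, {"gripper": 1, "tx": 0, "ty": -0.98, "tz": 0.67, "ax": 0, "ay": 0, "az": 0}, {"gripper": 1, "tx": 0, "ty": -0.98, "tz": 0.67, "ax": 0, "ay": 0, "az": 0}, {"gripper": 1, "tx": 0, "ty": -0.98, "tz": 0.67, "ax": 0, "ay": 0, "az": 0}, {"gripper": 1, "tx": 0, "ty": -0.98, "tz": 0.67, "ax": 0, "ay": 0, "az": 0}, {"gripper": 1, "tx": 0, "ty": -0.98, "tz": 0.67, "ax": 0, "ay": 0, "az": 0}, {"gripper": 1, "tx": 0, "ty": -0.98, "tz": 0.67, "ax": 0, "ay": 0, "az": 0}, {"gripper": 1, "tx": 0, "ty": 0, "tz": 0, "ax": 0, "ay": 0, "az": 0}, {"gripper": 1, "tx": 0, "ty": 0, "tz": 0, "ax": 0, "ay": 0, "az": 0}]}}

```text
t: 2.67
eef_pos: [0.5242, -0.2439, 0.4045]
ee_rot: [1.159, 1.571, 2.997]
force: [-0.2, 0.1, 0.9]
width: 0.0874
```

```bash
python3 - <<'E'
from h import *
s=telemetry.get_state(); print(s['t'],s['q'].round(3),tool(s).round(3),s['force'])
save('wrist','w1.png')
W=wristT(s);np.save('w1.npy',W);c=optics.calibration('wrist')
for d in finder.pinpoint('ring_hub','wrist'): print(d, ray(c,d['location'][1],d['location'][0],.041,W))
E
```

```text
2.6667 [-0.097  0.201 -0.207 -0.    -1.163 -1.206] [[-0.    -0.965 -0.264  0.524]
 [ 0.    -0.264  0.965 -0.244]
 [-1.     0.     0.     0.404]
 [ 0.     0.     0.     1.   ]] [-0.18162467  0.08076705  0.94770746]
```

View pics/w1.png

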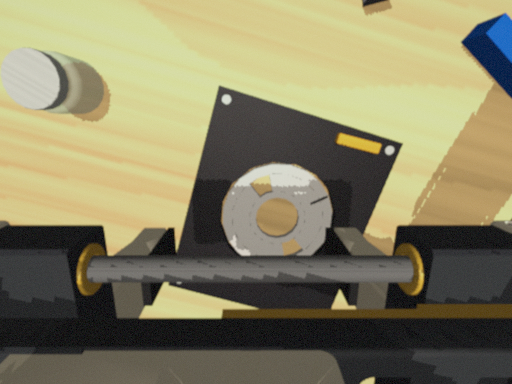

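```bash
python3 - <<'E'
from h import *
W=np.load('w1.npy');c=optics.calibration('wrist')
im=cv2.imread('pics/w1.png')
cv2.imwrite('pics/w1c.png',cv2.resize(im[80:260,170:410],None,fx=3.3,fy=3.3,interpolation=cv2.INTER_CUBIC))
# overlay predicted
hub=np.array([.564,-.198,.041])
t=np.linspace(0,2*np.pi,60)
for r in(.0685,.027):
    for p in proj(c,hub+np.c_[r*np.cos(t),r*np.sin(t),0*t],W): cv2.circle(im,(int(round(p[0])),int(round(p[1]))),0,(0,0,255),-1)
for a in(.70,.70+np.pi):
  for dx,dy in[(-.011,-.011),(.011,-.011),(.011,.011),(-.011,.011)]:
    v=np.array([.046+dx,dy]);v=np.array([np.cos(a)*v[0]-np.sin(a)*v[1],np.sin(a)*v[0]+np.cos(a)*v[1],0])
    p=proj(c,hub+v,W)[0];cv2.circle(im,(int(round(p[0])),int(round(p[1]))),1,(0,255,0),-1)
cv2.imwrite('pics/w1o.png',cv2.resize(im[80:260,170:410],None,fx=3.3,fy=3.3,interpolation=cv2.INTER_NEAREST))
E
```

```text
(no output)
```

View pics/w1o.png

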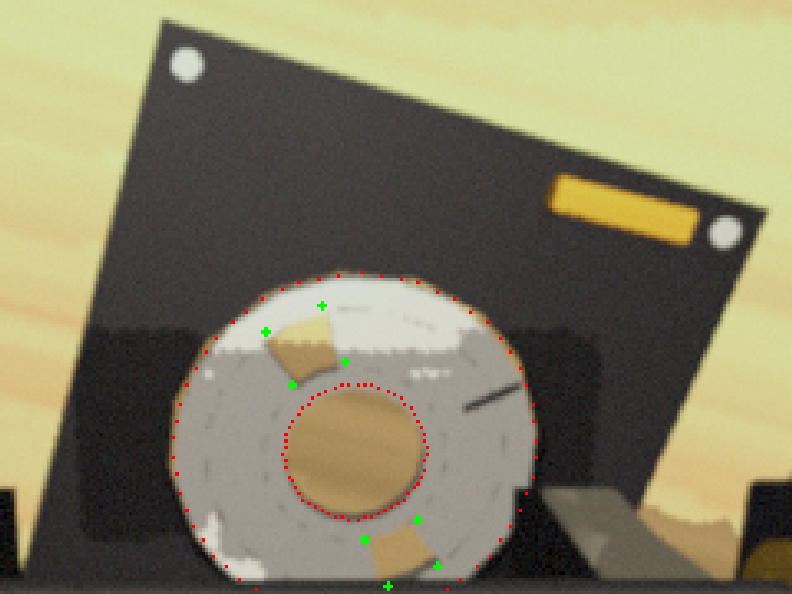

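Call:
{"method": "play_rows", "body": {"steps": [{"gripper": 1, "tx": 0.1, "ty": -0.28, "tz": 1, "ax": 0, "ay": 0, "az": 0}, {"gripper": 1, "tx": 0.1, "ty": -0.28, "tz": 1, "ax": 0, "ay": 0, "az": 0}, {"gripper": 1, "tx": 0.1, "ty": -0.28, "tz": 1, "ax": 0, "ay": 0, "az": 0}, {"gripper": 1, "tx": 0.1, "ty": -0.28, "tz": 1, "ax": 0, "ay": 0, "az": 0}, {"gripper": 1, "tx": 0.1, "ty": -0.28, "tz": 1, "ax": 0, "ay": 0, "az": 0}, {"gripper": 1, "tx": 0.1, "ty": -0.28, "tz": 1, "ax": 0, "ay": 0, "az": 0}, {"gripper": 1, "tx": 0.1, "ty": -0.28, "tz": 1, "ax": 0, "ay": 0, "az": 0}, {"gripper": 1, "tx": 0.1, "ty": -0.28, "tz": 1, "ax": 0, "ay": 0, "az": 0}, {"gripper": 1, "tx": 0.1, "ty": -0.28, "tz": 1, "ax": 0, "ay": 0, "az": 0}, {"gripper": 1, "tx": 0.1, "ty": -0.28, "tz": 1, "ax": 0, "ay": 0, "az": 0}, {"gripper": 1, "tx": 0.1, "ty": -0.28, "tz": 1, "ax": 0, "ay": 0, "az": 0}, {"gripper": 1, "tx": 0.1, "ty": -0.28, "tz": 1, "ax": 0, "ay": 0, "az": 0}, {"gripper": 1, "tx": 0.1, "ty": -0.28, "tz": 1, "ax": 0, "ay": 0, "az": 0}, {"gripper": 1, "tx": 0.1, "ty": -0.28, "tz": 1, "ax": 0, "ay": 0, "az": 0}, {"gripper": 1, "tx": 0.1, "ty": -0.28, "tz": 1, "ax": 0, "ay": 0, "az": 0}, {"gripper": 1, "tx": 0.1, "ty": -0.28, "tz": 1, "ax": 0, "ay": 0, "az": 0}, {"gripper": 1, "tx": 0.1, "ty": -0.28, "tz": 1, "ax": 0, "ay": 0, "az": 0}, {"gripper": 1, "tx": 0.1, "ty": -0.28, "tz": 1, "ax": 0, "ay": 0, "az": 0}, {"gripper": 1, "tx": 0.1, "ty": -0.28, "tz": 1, "ax": 0, "ay": 0, "az": 0}, {"gripper": 1, "tx": 0.1, "ty": -0.28, "tz": 1, "ax": 0, "ay": 0, "az": 0}]}}

```text
t: 4.43
eef_pos: [0.5278, 0.2741, 0.3548]
ee_rot: [-1.259, 1.57, 0.575]
force: [0.5, 0.9, -0.2]
width: 0.0876
```

Call:
{"method": "play_rows", "body": {"steps": [{"gripper": 1, "tx": 0.2, "ty": 0, "tz": 0.65, "ax": 0.4, "ay": 0, "az": 0}, {"gripper": 1, "tx": 0, "ty": 0, "tz": 0, "ax": 0.9, "ay": 0, "az": 0}, {"gripper": 1, "tx": 0, "ty": 0, "tz": 0, "ax": 0.9, "ay": 0, "az": 0}, {"gripper": 1, "tx": 0, "ty": 0, "tz": 0, "ax": 0.9, "ay": 0, "az": 0}, {"gripper": 1, "tx": 0, "ty": 0, "tz": 0, "ax": 0.9, "ay": 0, "az": 0}, {"gripper": 1, "tx": 0, "ty": 0, "tz": 0, "ax": 0, "ay": 0, "az": 0}, {"gripper": 1, "tx": 0, "ty": 0, "tz": 0, "ax": 0, "ay": 0, "az": 0}, {"gripper": 1, "tx": 0, "ty": 0, "tz": 0, "ax": 0, "ay": 0, "az": 0}]}}

```text
t: 5.1
eef_pos: [0.5236, 0.2891, 0.3498]
ee_rot: [-0.655, 1.571, 0.764]
force: [0.1, 0.6, 0.0]
width: 0.0871
```

```bash
cat >> h.py <<'E'
def drawbox(im,c,W,o,yaw,z0,boxes,col=(0,0,255)):
    R=Ro.from_euler('z',yaw).as_matrix()
    for (lx,ly,za,zb,ox,oy) in boxes:
        P=np.array([[ox+sx*lx/2,oy+sy*ly/2,z] for z in(za,zb) for sx,sy in[(-1,-1),(1,-1),(1,1),(-1,1)]])
        q=proj(c,(R@P.T).T+np.array([o[0],o[1],z0]),W)*4
        q=np.round(q).astype(int)
        for k in range(2):
            cv2.polylines(im,[q[4*k:4*k+4].reshape(-1,1,2)],True,col,1,cv2.LINE_AA,2)
SP=[(.112,.024,0,.01,0,0),(.034,.018,.01,.072,0,0)]
E
python3 - <<'E'
from h import *
s=telemetry.get_state(); print(s['t'],s['q'].round(3),tool(s).round(4),s['force'])
im=save('wrist','w2.png')[:,:,::-1].copy()
W=wristT(s);np.save('w2.npy',W);c=optics.calibration('wrist')
for d in finder.pinpoint('spanner','wrist'): print(d, ray(c,d['location'][1],d['location'][0],.04,W))
drawbox(im,c,W,(.5236,.291),-.152,.04,SP)
drawbox(im,c,W,(.515,.238),-.152,0,[(.026,.23,.04,.04,0,0)],(0,255,0))
cv2.imwrite('pics/w2o.png',cv2.resize(im,None,fx=1.56,fy=1.56))
E
```

```text
5.1 [ 0.831  0.274 -0.24   0.    -1.056 -2.554] [[ 1.000e-04 -9.885e-01  1.514e-01  5.236e-01]
 [ 1.000e-04  1.514e-01  9.885e-01  2.891e-01]
 [-1.000e+00 -1.000e-04  1.000e-04  3.498e-01]
 [ 0.000e+00  0.000e+00  0.000e+00  1.000e+00]] [0.06294654 0.58302229 0.0496523 ]
{'location': [293.8, 301.1], 'confidence': 0.74} [0.65614054 0.3277392  0.04      ]
{'location': [189.3, 254.0], 'confidence': 0.58} [0.52584388 0.29256244 0.04      ]
```

View pics/w2o.png

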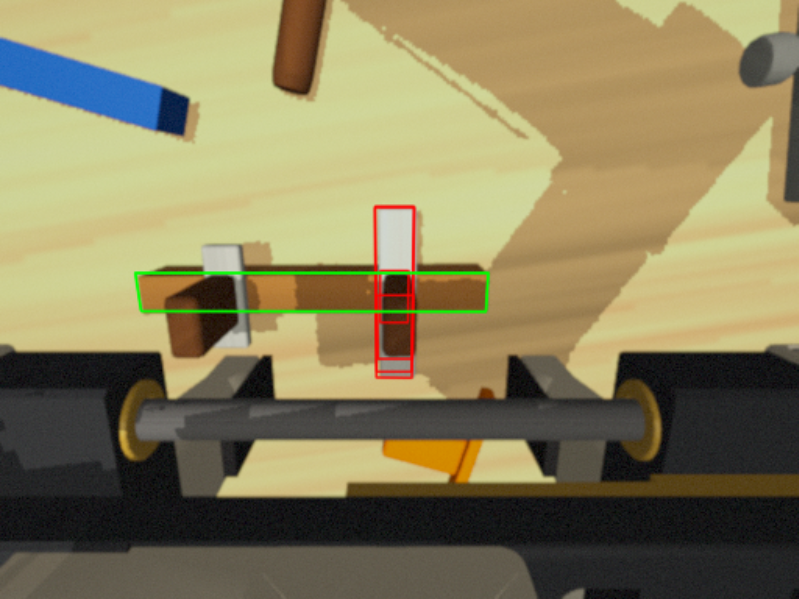

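Call:
{"method": "play_rows", "body": {"newtons": 45, "steps": [{"gripper": 1, "tx": 0.72, "ty": 0, "tz": 0.08, "ax": 0, "ay": 0, "az": 0}, {"gripper": 1, "tx": 0.72, "ty": 0, "tz": 0, "ax": 0, "ay": 0, "az": 0}, {"gripper": 1, "tx": 0.72, "ty": 0, "tz": 0, "ax": 0, "ay": 0, "az": 0}, {"gripper": 1, "tx": 0.72, "ty": 0, "tz": 0, "ax": 0, "ay": 0, "az": 0}, {"gripper": 1, "tx": 0.72, "ty": 0, "tz": 0, "ax": 0, "ay": 0, "az": 0}, {"gripper": 1, "tx": 0.72, "ty": 0, "tz": 0, "ax": 0, "ay": 0, "az": 0}, {"gripper": 1, "tx": 0, "ty": 0, "tz": 0, "ax": 0, "ay": 0, "az": 0}, {"gripper": 0, "tx": 0, "ty": 0, "tz": 0, "ax": 0, "ay": 0, "az": 0}, {"gripper": 0, "tx": 0, "ty": 0, "tz": 0, "ax": 0, "ay": 0, "az": 0}, {"gripper": 0, "tx": 0, "ty": 0, "tz": 0, "ax": 0, "ay": 0, "az": 0}, {"gripper": 0, "tx": 0, "ty": 0, "tz": 0, "ax": 0, "ay": 0, "az": 0}, {"gripper": 0, "tx": 0, "ty": 0, "tz": 0, "ax": 0, "ay": 0, "az": 0}, {"gripper": 0, "tx": 0, "ty": 0, "tz": 0, "ax": 0, "ay": 0, "az": 0}, {"gripper": 0, "tx": 0, "ty": 0, "tz": 0, "ax": 0, "ay": 0, "az": 0}, {"gripper": 0, "tx": 0, "ty": 0, "tz": 0, "ax": 0, "ay": 0, "az": 0}]}}

```text
t: 6.45
eef_pos: [0.5237, 0.2918, 0.2419]
ee_rot: [-0.642, 1.571, 0.774]
force: [0.8, 0.5, 0.1]
width: 0.0397
```

Call:
{"method": "play_rows", "body": {"steps": [{"gripper": 0, "tx": 0, "ty": 0, "tz": 0, "ax": 0, "ay": 0, "az": 0}, {"gripper": 0, "tx": 0, "ty": 0, "tz": 0, "ax": 0, "ay": 0, "az": 0}, {"gripper": 0, "tx": 0, "ty": 0, "tz": 0, "ax": 0, "ay": 0, "az": 0}, {"gripper": 0, "tx": 0, "ty": 0, "tz": 0, "ax": 0, "ay": 0, "az": 0}]}}

```text
t: 6.78
eef_pos: [0.5239, 0.2921, 0.2418]
ee_rot: [-0.635, 1.57, 0.782]
force: [0.8, 0.7, 0.8]
width: 0.0178
```

Call:
{"method": "play_rows", "body": {"steps": [{"gripper": 0, "tx": -0.5, "ty": 0, "tz": 0, "ax": 0, "ay": 0, "az": 0}, {"gripper": 0, "tx": -0.9, "ty": 0, "tz": 0, "ax": 0, "ay": 0, "az": 0}, {"gripper": 0, "tx": -0.9, "ty": 0, "tz": 0, "ax": 0, "ay": 0, "az": 0}, {"gripper": 0, "tx": -0.9, "ty": 0, "tz": 0, "ax": 0, "ay": 0, "az": 0}, {"gripper": 0, "tx": -0.9, "ty": 0, "tz": 0, "ax": 0, "ay": 0, "az": 0}, {"gripper": 0, "tx": -0.6, "ty": 0, "tz": 0, "ax": 0, "ay": 0, "az": 0}, {"gripper": 0, "tx": 0, "ty": 0, "tz": 0, "ax": 0, "ay": 0, "az": 0}]}}

```text
t: 7.37
eef_pos: [0.5242, 0.2922, 0.3624]
ee_rot: [-0.727, 1.566, 0.69]
force: [1.0, 0.5, -2.7]
width: 0.0177
```

Call:
{"method": "play_rows", "body": {"steps": [{"gripper": 0, "tx": 0, "ty": -0.23, "tz": -0.96, "ax": 0, "ay": 0, "az": 0}, {"gripper": 0, "tx": 0, "ty": -0.23, "tz": -0.96, "ax": 0, "ay": 0, "az": 0}, {"gripper": 0, "tx": 0, "ty": -0.23, "tz": -0.96, "ax": 0, "ay": 0, "az": 0}, {"gripper": 0, "tx": 0, "ty": -0.23, "tz": -0.96, "ax": 0, "ay": 0, "az": 0}, {"gripper": 0, "tx": 0, "ty": -0.23, "tz": -0.96, "ax": 0, "ay": 0, "az": 0}, {"gripper": 0, "tx": 0, "ty": -0.23, "tz": -0.96, "ax": 0, "ay": 0, "az": 0}, {"gripper": 0, "tx": 0, "ty": -0.23, "tz": -0.96, "ax": 0, "ay": 0, "az": 0}, {"gripper": 0, "tx": 0, "ty": -0.23, "tz": -0.96, "ax": 0, "ay": 0, "az": 0}, {"gripper": 0, "tx": 0, "ty": -0.23, "tz": -0.96, "ax": 0, "ay": 0, "az": 0}, {"gripper": 0, "tx": 0, "ty": -0.23, "tz": -0.96, "ax": 0, "ay": 0, "az": 0}, {"gripper": 0, "tx": 0, "ty": -0.23, "tz": -0.96, "ax": 0, "ay": 0, "az": 0}, {"gripper": 0, "tx": 0, "ty": -0.23, "tz": -0.96, "ax": 0, "ay": 0, "az": 0}, {"gripper": 0, "tx": 0, "ty": -0.23, "tz": -0.96, "ax": 0, "ay": 0, "az": 0}, {"gripper": 0, "tx": 0, "ty": -0.23, "tz": -0.96, "ax": 0, "ay": 0, "az": 0}, {"gripper": 0, "tx": 0, "ty": -0.23, "tz": -0.96, "ax": 0, "ay": 0, "az": 0}, {"gripper": 0, "tx": 0, "ty": -0.23, "tz": -0.96, "ax": 0, "ay": 0, "az": 0}, {"gripper": 0, "tx": 0, "ty": -0.23, "tz": -0.96, "ax": 0, "ay": 0, "az": 0}, {"gripper": 0, "tx": 0, "ty": -0.23, "tz": -0.96, "ax": 0, "ay": 0, "az": 0}, {"gripper": 0, "tx": 0, "ty": -0.23, "tz": -0.96, "ax": 0, "ay": 0, "az": 0}, {"gripper": 0, "tx": 0, "ty": -0.23, "tz": -0.96, "ax": 0, "ay": 0, "az": 0}]}}

```text
t: 9.03
eef_pos: [0.563, -0.2013, 0.3573]
ee_rot: [1.464, 1.568, 2.88]
force: [0.7, 1.2, -3.0]
width: 0.0178
```

Call:
{"method": "play_rows", "body": {"steps": [{"gripper": 0, "tx": 0, "ty": 0, "tz": 0, "ax": -0.9, "ay": 0, "az": 0}, {"gripper": 0, "tx": 0, "ty": 0, "tz": 0, "ax": -0.9, "ay": 0, "az": 0}, {"gripper": 0, "tx": 0, "ty": 0, "tz": 0, "ax": -0.9, "ay": 0, "az": 0}, {"gripper": 0, "tx": 0, "ty": 0, "tz": 0, "ax": -0.9, "ay": 0, "az": 0}, {"gripper": 0, "tx": 0, "ty": 0, "tz": 0, "ax": -0.9, "ay": 0, "az": 0}, {"gripper": 0, "tx": 0, "ty": 0, "tz": 0, "ax": -0.9, "ay": 0, "az": 0}, {"gripper": 0, "tx": 0, "ty": 0, "tz": 0, "ax": -0.9, "ay": 0, "az": 0}, {"gripper": 0, "tx": 0, "ty": 0, "tz": 0, "ax": -0.9, "ay": 0, "az": 0}, {"gripper": 0, "tx": 0, "ty": 0, "tz": 0, "ax": -0.9, "ay": 0, "az": 0}, {"gripper": 0, "tx": 0, "ty": 0, "tz": 0, "ax": 0, "ay": 0, "az": 0}, {"gripper": 0, "tx": 0, "ty": 0, "tz": 0, "ax": 0, "ay": 0, "az": 0}]}}

```text
t: 9.95
eef_pos: [0.5633, -0.2001, 0.3578]
ee_rot: [0.666, 1.569, 2.928]
force: [-0.4, -0.2, -3.6]
width: 0.0177
```

```bash
cat > look.py <<'E'
from h import *
import sys
n=sys.argv[1]; uz=float(sys.argv[2]) if len(sys.argv)>2 else .2018
s=telemetry.get_state(); T=tool(s); yaw=np.arctan2(T[1,2],T[0,2])-np.pi/2
print(s['t'],s['q'].round(3),T[:3,3].round(4),'toolx',T[:3,0].round(4),'yaw',yaw,'f',s['force'].round(2),'m',s['moment'].round(3),s['width'])
u=T[2,3]-uz
ims=[]
for k in['wrist','top','side']:
    im=save(k,f'{k}{n}.png')[:,:,::-1].copy(); c=optics.calibration(k); W=wristT(s) if k=='wrist' else c['T']
    drawbox(im,c,W,T[:2,3],yaw,u,SP)
    drawbox(im,c,W,(.564,-.198),.70,.041,[(.022,.022,0,0,.046,0),(.022,.022,0,0,-.046,0)],(0,255,0))
    cv2.imwrite(f'pics/{k}{n}o.png',im)
    ims.append(im)
a,b,d=ims
b=cv2.resize(b[110:230,310:440],(433,400),interpolation=cv2.INTER_CUBIC); d=cv2.resize(d[60:200,230:400],(364,300),interpolation=cv2.INTER_CUBIC)
cv2.imwrite(f'pics/m{n}.png',np.hstack([cv2.resize(b,(400,370)),cv2.resize(d,(400,370))]))
E
python3 look.py 3
```

```text
9.95 [-0.015  0.268 -0.23  -0.    -1.076 -0.865] [ 0.5633 -0.2001  0.3578] toolx [-2.1e-03  5.0e-04 -1.0e+00] yaw 0.6909878747907627 f [-0.39 -0.24 -3.61] m [0.019 0.024 0.019] 0.017741824673277628
```

View pics/m3.png

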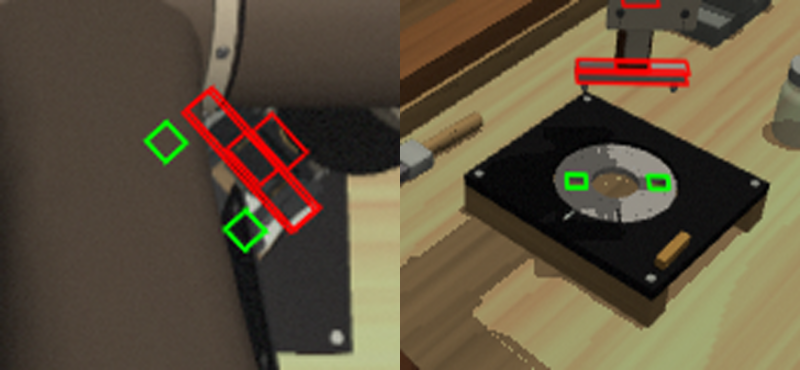

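View pics/wrist3o.png

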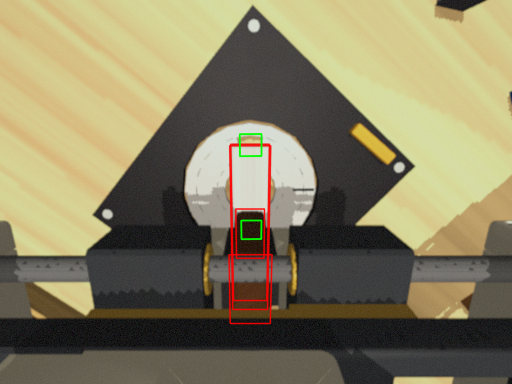

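Call:
{"method": "play_rows", "body": {"steps": [{"gripper": 0, "tx": 0.6, "ty": -0.08, "tz": 0.05, "ax": 0, "ay": 0, "az": 0}, {"gripper": 0, "tx": 0.8, "ty": 0, "tz": 0, "ax": 0, "ay": 0, "az": 0}, {"gripper": 0, "tx": 0.8, "ty": 0, "tz": 0, "ax": 0, "ay": 0, "az": 0}, {"gripper": 0, "tx": 0.8, "ty": 0, "tz": 0, "ax": 0, "ay": 0, "az": 0}, {"gripper": 0, "tx": 0.6, "ty": 0, "tz": 0, "ax": 0, "ay": 0, "az": 0}, {"gripper": 0, "tx": 0.3, "ty": 0, "tz": 0, "ax": 0, "ay": 0, "az": 0}, {"gripper": 0, "tx": 0.15, "ty": 0, "tz": 0, "ax": 0, "ay": 0, "az": 0}, {"gripper": 0, "tx": 0.15, "ty": 0, "tz": 0, "ax": 0, "ay": 0, "az": 0}, {"gripper": 0, "tx": 0, "ty": 0, "tz": 0, "ax": 0, "ay": 0, "az": 0}]}}

```text
t: 10.85
eef_pos: [0.5646, -0.1979, 0.2542]
ee_rot: [-2.519, 1.571, -0.255]
force: [0.0, 0.1, -3.1]
width: 0.0176
```

```bash
python3 look.py 4
```

```text
10.85 [-0.011  0.371 -0.349  0.    -0.851 -0.866] [ 0.5646 -0.1979  0.2542] toolx [ 2.e-04 -1.e-04 -1.e+00] yaw 0.6937853102296421 f [ 0.04  0.09 -3.05] m [ 0.011  0.074 -0.016] 0.017644149065872392
```

View pics/m4.png

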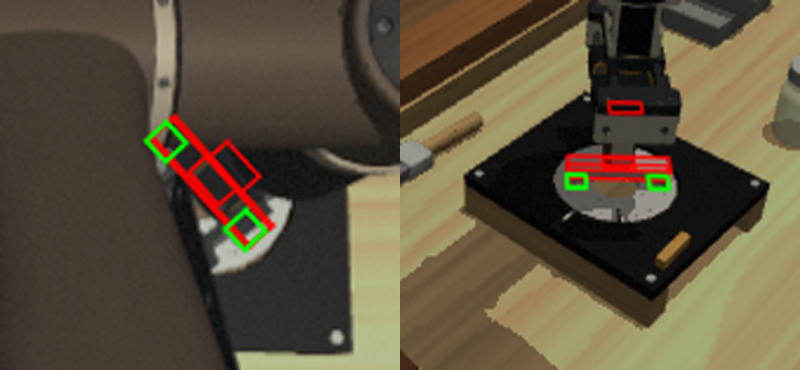

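View pics/wrist4o.png

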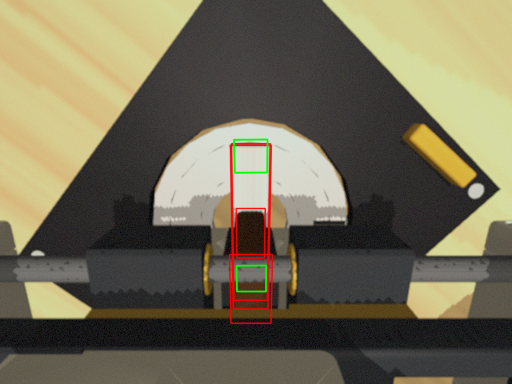

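Call:
{"method": "play_rows", "body": {"steps": [{"gripper": 0, "tx": 0.15, "ty": 0, "tz": 0, "ax": 0, "ay": 0, "az": 0}, {"gripper": 0, "tx": 0.12, "ty": 0, "tz": 0, "ax": 0, "ay": 0, "az": 0}, {"gripper": 0, "tx": 0.1, "ty": 0, "tz": 0, "ax": 0, "ay": 0, "az": 0}, {"gripper": 0, "tx": 0.06, "ty": 0, "tz": 0, "ax": 0, "ay": 0, "az": 0}, {"gripper": 0, "tx": 0, "ty": 0, "tz": 0, "ax": 0, "ay": 0, "az": 0}, {"gripper": 0, "tx": 0, "ty": 0, "tz": 0, "ax": 0, "ay": 0, "az": 0}]}}

```text
t: 11.5
eef_pos: [0.5644, -0.1979, 0.2433]
ee_rot: [1.065, 1.571, -2.953]
force: [-0.3, 0.4, -1.5]
width: 0.0178
```

Call:
{"method": "play_rows", "body": {"steps": [{"gripper": 0, "tx": 0.04, "ty": 0, "tz": 0, "ax": 0, "ay": 0, "az": 0}, {"gripper": 0, "tx": 0, "ty": 0, "tz": 0, "ax": 0, "ay": 0, "az": 0}]}}

```text
t: 11.67
eef_pos: [0.5645, -0.1979, 0.2429]
ee_rot: [-2.698, 1.57, -0.433]
force: [-1.5, 0.3, 0.1]
width: 0.018
```

Call:
{"method": "play_rows", "body": {"newtons": 55, "steps": [{"gripper": 0, "tx": 0, "ty": 0, "tz": 0, "ax": 0.3, "ay": 0, "az": 0}, {"gripper": 0, "tx": 0, "ty": 0, "tz": 0, "ax": 0.4, "ay": 0, "az": 0}, {"gripper": 0, "tx": 0, "ty": 0, "tz": 0, "ax": 0.4, "ay": 0, "az": 0}, {"gripper": 0, "tx": 0, "ty": 0, "tz": 0, "ax": 0.4, "ay": 0, "az": 0}, {"gripper": 0, "tx": 0, "ty": 0, "tz": 0, "ax": 0.4, "ay": 0, "az": 0}, {"gripper": 0, "tx": 0, "ty": 0, "tz": 0, "ax": 0.4, "ay": 0, "az": 0}, {"gripper": 0, "tx": 0, "ty": 0, "tz": 0, "ax": 0.4, "ay": 0, "az": 0}, {"gripper": 0, "tx": 0, "ty": 0, "tz": 0, "ax": 0.4, "ay": 0, "az": 0}, {"gripper": 0, "tx": 0, "ty": 0, "tz": 0, "ax": 0.4, "ay": 0, "az": 0}, {"gripper": 0, "tx": 0, "ty": 0, "tz": 0, "ax": 0, "ay": 0, "az": 0}]}}

```text
t: 12.5
eef_pos: [0.5645, -0.1978, 0.2428]
ee_rot: [-1.818, 1.57, 0.078]
force: [-1.1, 0.0, 0.1]
width: 0.0177
```

```bash
python3 look.py 5
```

```text
12.5 [-0.011  0.384 -0.36  -0.    -0.826 -1.234] [ 0.5645 -0.1978  0.2428] toolx [ 7.e-04  1.e-04 -1.e+00] yaw 0.32602544385964505 f [-1.08  0.04  0.15] m [ 0.3    0.245 -0.008] 0.0176518231017211
```

View pics/m5.png

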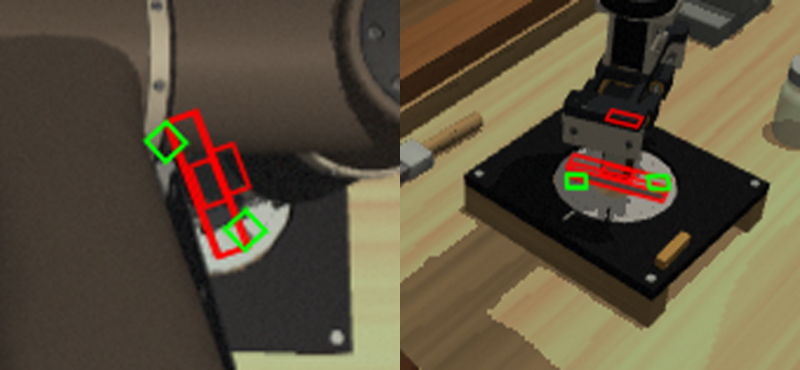

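View pics/wrist5o.png

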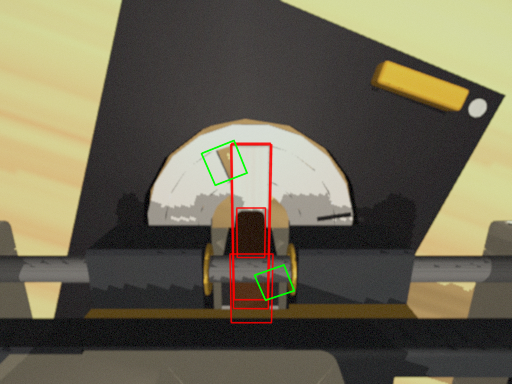

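Call:
{"method": "play_rows", "body": {"steps": [{"gripper": 0, "tx": 0, "ty": 0, "tz": 0, "ax": 0.4, "ay": 0, "az": 0}, {"gripper": 0, "tx": 0, "ty": 0, "tz": 0, "ax": 0.4, "ay": 0, "az": 0}, {"gripper": 0, "tx": 0, "ty": 0, "tz": 0, "ax": 0.4, "ay": 0, "az": 0}, {"gripper": 0, "tx": 0, "ty": 0, "tz": 0, "ax": 0.4, "ay": 0, "az": 0}, {"gripper": 0, "tx": 0, "ty": 0, "tz": 0, "ax": 0.4, "ay": 0, "az": 0}, {"gripper": 0, "tx": 0, "ty": 0, "tz": 0, "ax": 0.4, "ay": 0, "az": 0}, {"gripper": 0, "tx": 0, "ty": 0, "tz": 0, "ax": 0.4, "ay": 0, "az": 0}, {"gripper": 0, "tx": 0, "ty": 0, "tz": 0, "ax": 0.4, "ay": 0, "az": 0}, {"gripper": 0, "tx": 0, "ty": 0, "tz": 0, "ax": 0.4, "ay": 0, "az": 0}, {"gripper": 0, "tx": 0, "ty": 0, "tz": 0, "ax": 0.4, "ay": 0, "az": 0}, {"gripper": 0, "tx": 0, "ty": 0, "tz": 0, "ax": 0.4, "ay": 0, "az": 0}]}}

```text
t: 13.57
eef_pos: [0.5645, -0.1975, 0.2428]
ee_rot: [-0.723, 1.57, 0.714]
force: [-3.0, 5.5, 4.1]
width: 0.0179
```

```bash
python3 look.py 6
```

```text
13.5667 [-1.000e-02  3.840e-01 -3.600e-01 -1.000e-03 -8.270e-01 -1.694e+00] [ 0.5645 -0.1975  0.2428] toolx [ 6.e-04  5.e-04 -1.e+00] yaw -0.1337309789742891 f [-2.97  5.51  4.11] m [2.021 0.509 0.153] 0.017893874392791203
```

View pics/m6.png

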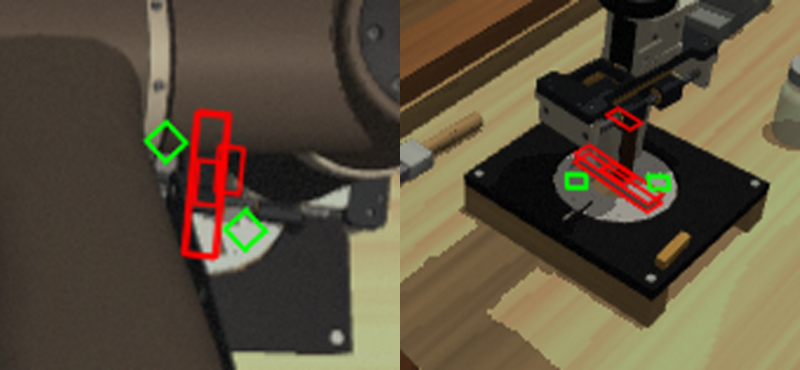

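View pics/wrist6o.png

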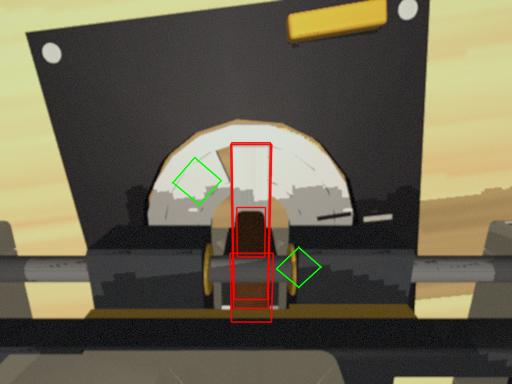

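Call:
{"method": "play_rows", "body": {"steps": [{"gripper": 0, "tx": 0, "ty": 0, "tz": 0, "ax": 0.25, "ay": 0, "az": 0}, {"gripper": 0, "tx": 0, "ty": 0, "tz": 0, "ax": 0.25, "ay": 0, "az": 0}, {"gripper": 0, "tx": 0, "ty": 0, "tz": 0, "ax": 0, "ay": 0, "az": 0}]}}

```text
t: 13.97
eef_pos: [0.5645, -0.1974, 0.2428]
ee_rot: [-0.785, 1.57, 0.601]
force: [-2.0, 6.6, 4.9]
width: 0.0178
```

```bash
python3 look.py 7
```

```text
13.9667 [-1.000e-02  3.840e-01 -3.600e-01 -1.000e-03 -8.270e-01 -1.745e+00] [ 0.5645 -0.1974  0.2428] toolx [ 7.e-04  5.e-04 -1.e+00] yaw -0.18508427230816382 f [-2.    6.61  4.93] m [2.325 0.576 0.329] 0.017782696359931065
```

View pics/wrist7o.png

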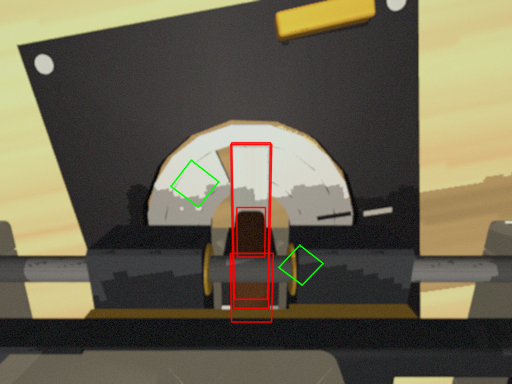

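Call:
{"method": "play_rows", "body": {"steps": [{"gripper": 0, "tx": 0, "ty": 0, "tz": 0, "ax": 0.2, "ay": 0, "az": 0}, {"gripper": 0, "tx": 0, "ty": 0, "tz": 0, "ax": 0.2, "ay": 0, "az": 0}, {"gripper": 0, "tx": 0, "ty": 0, "tz": 0, "ax": 0, "ay": 0, "az": 0}, {"gripper": 0, "tx": 0, "ty": 0, "tz": 0, "ax": 0, "ay": 0, "az": 0}]}}

```text
t: 14.45
eef_pos: [0.5647, -0.1973, 0.2428]
ee_rot: [-1.405, 1.57, -0.057]
force: [-1.9, 6.7, 3.8]
width: 0.0178
```

```bash
python3 look.py 8; python3 - <<'E'
import cv2,numpy as np
a=[cv2.resize(cv2.imread(f'pics/wrist{k}.png')[190:240,300:420],None,fx=6,fy=6,interpolation=cv2.INTER_CUBIC) for k in(7,8)]
cv2.imwrite('pics/c8.png',np.vstack(a))
E
```

```text
14.45 [-0.01   0.384 -0.36   0.    -0.827 -1.784] [ 0.5647 -0.1973  0.2428] toolx [ 5.e-04 -0.e+00 -1.e+00] yaw -0.2232745651613366 f [-1.87  6.73  3.81] m [2.358 0.544 1.498] 0.01780992758671997
```

View pics/c8.png

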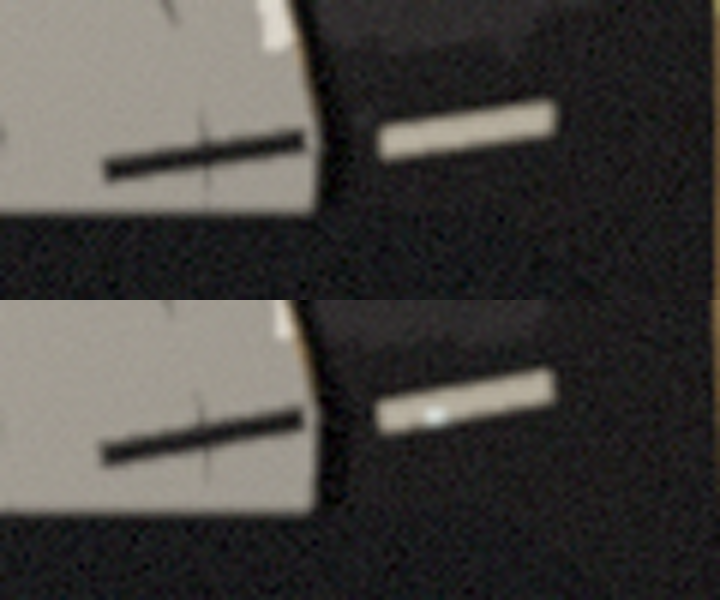

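Call:
{"method": "play_rows", "body": {"steps": [{"gripper": 0, "tx": 0, "ty": 0, "tz": 0, "ax": -0.5, "ay": 0, "az": 0}, {"gripper": 0, "tx": 0, "ty": 0, "tz": 0, "ax": -0.5, "ay": 0, "az": 0}, {"gripper": 0, "tx": 0, "ty": 0, "tz": 0, "ax": -0.4, "ay": 0, "az": 0}, {"gripper": 0, "tx": 0, "ty": 0, "tz": 0, "ax": 0, "ay": 0, "az": 0}, {"gripper": 0, "tx": -0.3, "ty": 0, "tz": 0, "ax": 0, "ay": 0, "az": 0}, {"gripper": 0, "tx": -0.3, "ty": 0, "tz": 0, "ax": 0, "ay": 0, "az": 0}, {"gripper": 0, "tx": -0.3, "ty": 0, "tz": 0, "ax": 0, "ay": 0, "az": 0}, {"gripper": 0, "tx": -0.3, "ty": 0, "tz": 0, "ax": 0, "ay": 0, "az": 0}, {"gripper": 0, "tx": -0.9, "ty": 0, "tz": 0, "ax": 0, "ay": 0, "az": 0}, {"gripper": 0, "tx": -0.9, "ty": 0, "tz": 0, "ax": 0, "ay": 0, "az": 0}, {"gripper": 0, "tx": -0.9, "ty": 0, "tz": 0, "ax": 0, "ay": 0, "az": 0}, {"gripper": 0, "tx": -0.9, "ty": 0, "tz": 0, "ax": 0, "ay": 0, "az": 0}, {"gripper": 0, "tx": 0, "ty": 0, "tz": 0, "ax": 0.4, "ay": 0, "az": 0}, {"gripper": 0, "tx": 0, "ty": 0, "tz": 0, "ax": 0.3, "ay": 0, "az": 0}, {"gripper": 0, "tx": 0, "ty": 0, "tz": 0, "ax": 0, "ay": 0, "az": 0}]}}

```text
t: 15.85
eef_pos: [0.5642, -0.1978, 0.3636]
ee_rot: [-1.254, 1.569, 0.161]
force: [-0.1, 0.4, -3.6]
width: 0.0179
```

```bash
python3 look.py 9
```

```text
15.85 [-0.011  0.262 -0.223 -0.    -1.084 -1.716] [ 0.5642 -0.1978  0.3636] toolx [ 1.4e-03  2.0e-04 -1.0e+00] yaw -0.15582516806917046 f [-0.12  0.37 -3.63] m [-0.008  0.002  0.005] 0.017904607857456175
```

View pics/wrist9o.png

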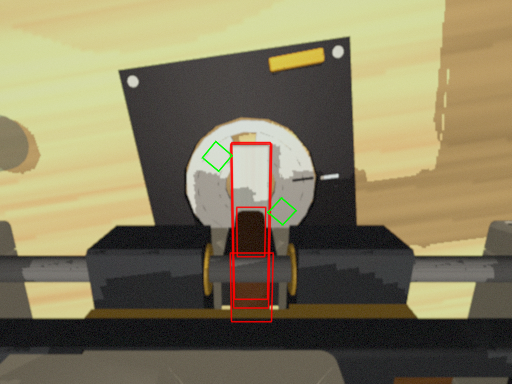

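View pics/m9.png

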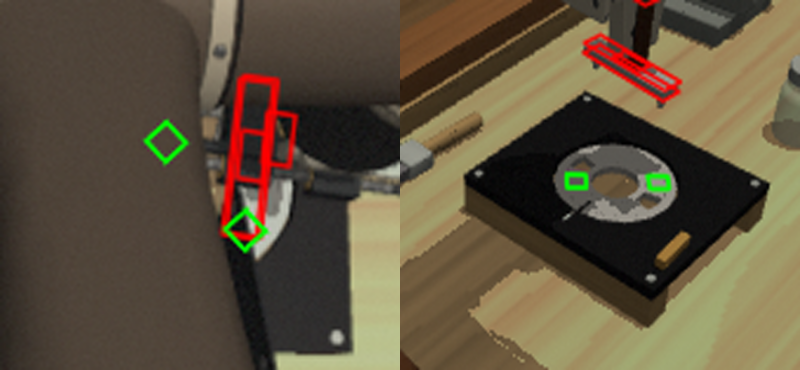

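Call:
{"method": "play_rows", "body": {"steps": [{"gripper": 0, "tx": 0, "ty": 0.23, "tz": 0.95, "ax": 0, "ay": 0, "az": 0}, {"gripper": 0, "tx": 0, "ty": 0.23, "tz": 0.95, "ax": 0, "ay": 0, "az": 0}, {"gripper": 0, "tx": 0, "ty": 0.23, "tz": 0.95, "ax": 0, "ay": 0, "az": 0}, {"gripper": 0, "tx": 0, "ty": 0.23, "tz": 0.95, "ax": 0, "ay": 0, "az": 0}, {"gripper": 0, "tx": 0, "ty": 0.23, "tz": 0.95, "ax": 0, "ay": 0, "az": 0}, {"gripper": 0, "tx": 0, "ty": 0.23, "tz": 0.95, "ax": 0, "ay": 0, "az": 0}, {"gripper": 0, "tx": 0, "ty": 0.23, "tz": 0.95, "ax": 0, "ay": 0, "az": 0}, {"gripper": 0, "tx": 0, "ty": 0.23, "tz": 0.95, "ax": 0, "ay": 0, "az": 0}, {"gripper": 0, "tx": 0, "ty": 0.23, "tz": 0.95, "ax": 0, "ay": 0, "az": 0}, {"gripper": 0, "tx": 0, "ty": 0.23, "tz": 0.95, "ax": 0, "ay": 0, "az": 0}, {"gripper": 0, "tx": 0, "ty": 0.23, "tz": 0.95, "ax": 0, "ay": 0, "az": 0}, {"gripper": 0, "tx": 0, "ty": 0.23, "tz": 0.95, "ax": 0, "ay": 0, "az": 0}, {"gripper": 0, "tx": 0, "ty": 0.23, "tz": 0.95, "ax": 0, "ay": 0, "az": 0}, {"gripper": 0, "tx": 0, "ty": 0.23, "tz": 0.95, "ax": 0, "ay": 0, "az": 0}, {"gripper": 0, "tx": 0, "ty": 0.23, "tz": 0.95, "ax": 0, "ay": 0, "az": 0}, {"gripper": 0, "tx": 0, "ty": 0.23, "tz": 0.95, "ax": 0, "ay": 0, "az": 0}, {"gripper": 0, "tx": 0, "ty": 0.23, "tz": 0.95, "ax": 0, "ay": 0, "az": 0}, {"gripper": 0, "tx": 0, "ty": 0.23, "tz": 0.95, "ax": 0, "ay": 0, "az": 0}, {"gripper": 0, "tx": 0, "ty": 0.23, "tz": 0.95, "ax": 0, "ay": 0, "az": 0}, {"gripper": 0, "tx": 0, "ty": 0.23, "tz": 0.95, "ax": 0, "ay": 0, "az": 0}]}}

```text
t: 17.67
eef_pos: [0.5233, 0.2903, 0.3622]
ee_rot: [2.552, 1.57, -2.313]
force: [1.1, 0.1, -2.8]
width: 0.0176
```

Call:
{"method": "play_rows", "body": {"steps": [{"gripper": 0, "tx": 0, "ty": 0, "tz": 0.1, "ax": 0, "ay": 0, "az": 0}, {"gripper": 0, "tx": 0, "ty": 0, "tz": 0, "ax": 0, "ay": 0, "az": 0}, {"gripper": 0, "tx": 0, "ty": 0, "tz": 0, "ax": 0, "ay": 0, "az": 0}]}}

```text
t: 17.92
eef_pos: [0.5238, 0.2915, 0.3619]
ee_rot: [2.546, 1.57, -2.32]
force: [-0.7, -0.2, -2.8]
width: 0.0179
```

```bash
python3 look.py 10
```

```text
17.9167 [ 0.833  0.267 -0.221 -0.    -1.084 -2.557] [0.5238 0.2915 0.3619] toolx [-8.e-04 -9.e-04 -1.e+00] yaw -0.15308600375924475 f [-0.67 -0.23 -2.79] m [-0.1   -0.04   0.009] 0.017895797374455607
```

View pics/wrist10o.png

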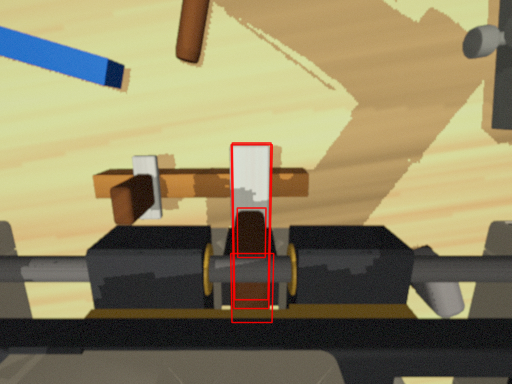

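View pics/side10o.png

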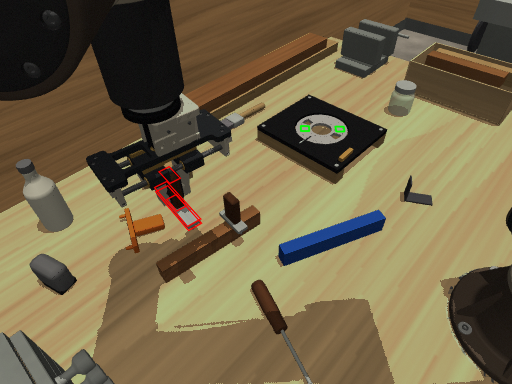

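Call:
{"method": "play_rows", "body": {"steps": [{"gripper": 0, "tx": 0.6, "ty": 0, "tz": 0.02, "ax": 0, "ay": 0, "az": 0}, {"gripper": 0, "tx": 0.8, "ty": 0, "tz": 0, "ax": 0, "ay": 0, "az": 0}, {"gripper": 0, "tx": 0.8, "ty": 0, "tz": 0, "ax": 0, "ay": 0, "az": 0}, {"gripper": 0, "tx": 0.8, "ty": 0, "tz": 0, "ax": 0, "ay": 0, "az": 0}, {"gripper": 0, "tx": 0.6, "ty": 0, "tz": 0, "ax": 0, "ay": 0, "az": 0}, {"gripper": 0, "tx": 0.4, "ty": 0, "tz": 0, "ax": 0, "ay": 0, "az": 0}, {"gripper": 0, "tx": 0.25, "ty": 0, "tz": 0, "ax": 0, "ay": 0, "az": 0}, {"gripper": 0, "tx": 0.2, "ty": 0, "tz": 0, "ax": 0, "ay": 0, "az": 0}, {"gripper": 0, "tx": 0.15, "ty": 0, "tz": 0, "ax": 0, "ay": 0, "az": 0}, {"gripper": 0, "tx": 0.1, "ty": 0, "tz": 0, "ax": 0, "ay": 0, "az": 0}, {"gripper": 0, "tx": 0, "ty": 0, "tz": 0, "ax": 0, "ay": 0, "az": 0}, {"gripper": 0, "tx": 0, "ty": 0, "tz": 0, "ax": 0, "ay": 0, "az": 0}]}}

```text
t: 19.07
eef_pos: [0.5243, 0.2922, 0.2454]
ee_rot: [-0.731, 1.57, 0.686]
force: [0.2, -0.1, -2.3]
width: 0.0179
```

```bash
python3 look.py 11
```

```text
19.0667 [ 0.834  0.383 -0.353  0.    -0.834 -2.559] [0.5243 0.2922 0.2454] toolx [ 6.e-04  5.e-04 -1.e+00] yaw -0.15391334084954078 f [ 0.2  -0.05 -2.32] m [ 0.013 -0.038  0.014] 0.017873335651871637
```

View pics/side11o.png

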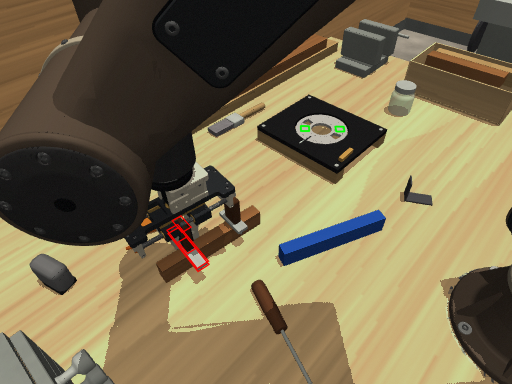

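View pics/wrist11o.png

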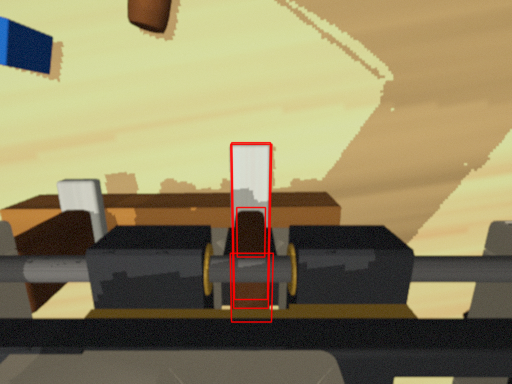

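Down about 3.5 mm more, then release gently.

Call:
{"method": "play_rows", "body": {"steps": [{"gripper": 0, "tx": 0.06, "ty": 0, "tz": 0, "ax": 0, "ay": 0, "az": 0}, {"gripper": 0, "tx": 0.05, "ty": 0, "tz": 0, "ax": 0, "ay": 0, "az": 0}, {"gripper": 0, "tx": 0.03, "ty": 0, "tz": 0, "ax": 0, "ay": 0, "az": 0}, {"gripper": 0, "tx": 0, "ty": 0, "tz": 0, "ax": 0, "ay": 0, "az": 0}, {"gripper": 0, "tx": 0, "ty": 0, "tz": 0, "ax": 0, "ay": 0, "az": 0}]}}

```text
t: 19.63
eef_pos: [0.5241, 0.2921, 0.2418]
ee_rot: [-0.964, 1.571, 0.453]
force: [-3.1, -0.2, 4.1]
width: 0.0177
```

Call:
{"method": "play_rows", "body": {"steps": [{"gripper": 0.3, "tx": 0, "ty": 0, "tz": 0, "ax": 0, "ay": 0, "az": 0}, {"gripper": 0.3, "tx": 0, "ty": 0, "tz": 0, "ax": 0, "ay": 0, "az": 0}, {"gripper": 0.7, "tx": 0, "ty": 0, "tz": 0, "ax": 0, "ay": 0, "az": 0}, {"gripper": 0.7, "tx": 0, "ty": 0, "tz": 0, "ax": 0, "ay": 0, "az": 0}, {"gripper": 0.9, "tx": 0, "ty": 0, "tz": 0, "ax": 0, "ay": 0, "az": 0}, {"gripper": 0.9, "tx": 0, "ty": 0, "tz": 0, "ax": 0, "ay": 0, "az": 0}, {"gripper": 0.9, "tx": 0, "ty": 0, "tz": 0, "ax": 0, "ay": 0, "az": 0}, {"gripper": 0.9, "tx": 0, "ty": 0, "tz": 0, "ax": 0, "ay": 0, "az": 0}, {"gripper": 0.9, "tx": 0, "ty": 0, "tz": 0, "ax": 0, "ay": 0, "az": 0}, {"gripper": 0.9, "tx": 0, "ty": 0, "tz": 0, "ax": 0, "ay": 0, "az": 0}]}}

```text
t: 20.47
eef_pos: [0.5241, 0.2921, 0.2414]
ee_rot: [-0.116, 1.571, 1.3]
force: [-0.2, 0.1, 0.7]
width: 0.0743
```

Call:
{"method": "play_rows", "body": {"steps": [{"gripper": 0.9, "tx": -0.4, "ty": 0, "tz": 0, "ax": 0, "ay": 0, "az": 0}, {"gripper": 0.9, "tx": -0.8, "ty": 0, "tz": 0, "ax": 0, "ay": 0, "az": 0}, {"gripper": 0.9, "tx": -0.9, "ty": 0, "tz": 0, "ax": 0, "ay": 0, "az": 0}, {"gripper": 0.9, "tx": -0.9, "ty": 0, "tz": 0, "ax": 0, "ay": 0, "az": 0}, {"gripper": 0.9, "tx": -0.9, "ty": 0, "tz": 0, "ax": 0, "ay": 0, "az": 0}, {"gripper": 0.9, "tx": -0.9, "ty": 0, "tz": 0, "ax": 0, "ay": 0, "az": 0}, {"gripper": 0.9, "tx": -0.6, "ty": 0, "tz": 0, "ax": 0, "ay": 0, "az": 0}, {"gripper": 0.9, "tx": 0, "ty": 0, "tz": 0, "ax": 0, "ay": 0, "az": 0}]}}

```text
t: 21.13
eef_pos: [0.5248, 0.2924, 0.3814]
ee_rot: [-0.763, 1.564, 0.654]
force: [0.6, 0.5, 1.0]
width: 0.079
```

```bash
python3 - <<'E'
from h import *
s=telemetry.get_state(); print(s['t'],s['eef_pos'],s['width'],s['force'])
ims=[]
for k in['wrist','side']:
    im=save(k,k+'12.png')[:,:,::-1].copy(); c=optics.calibration(k); W=wristT(s) if k=='wrist' else c['T']
    drawbox(im,c,W,(.5241,.2921),-.153,.04,SP); ims.append(im)
save('top','top12.png')
cv2.imwrite('pics/w12o.png',ims[0]); cv2.imwrite('pics/s12o.png',ims[1])
E
```

```text
21.1333 [0.52475956 0.29244473 0.38137038] 0.0790295931497281 [0.62733903 0.47529764 0.98347122]
```

View pics/w12o.png

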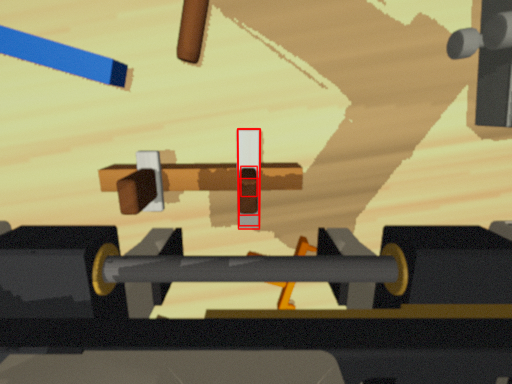

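View pics/side12.png

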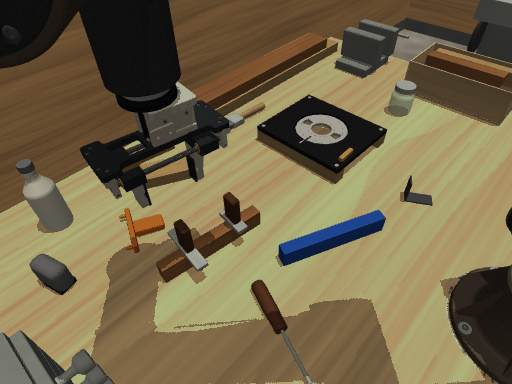

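View pics/top12.png

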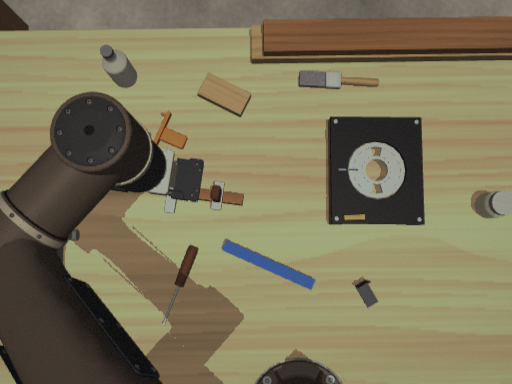

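```bash
python3 - <<'E'
import cv2,numpy as np
a=cv2.resize(cv2.imread('pics/top12.png')[130:210,325:420],(400,337),interpolation=cv2.INTER_CUBIC)
b=cv2.resize(cv2.imread('pics/side12.png')[180:280,150:270],(400,337),interpolation=cv2.INTER_CUBIC)
cv2.imwrite('pics/f.png',np.hstack([a,b]))
E
```

```text
(no output)
```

View pics/f.png

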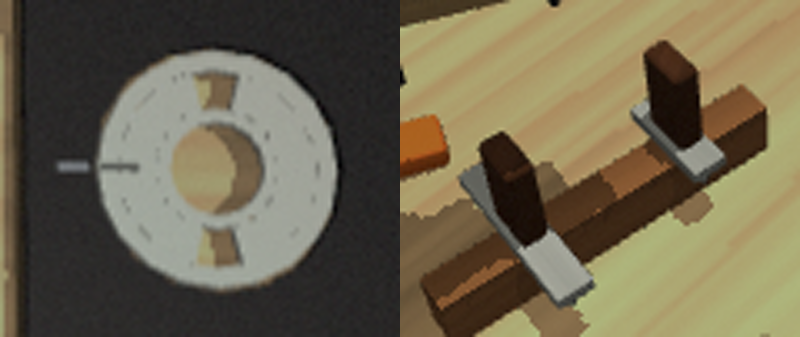

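The top view shows the dark line in line with the white line. The side view shows the large spanner upright astride the batten and the gripper clear of it.

```bash
python3 -c "
from h import *
print(job_done())"
```

```text
the job is handed in; nothing more can be done
None
```

The job is done and handed in, at about 21 s of the 56 s allowed.

- **What I did:** I gripped the larger spanner by its handle and lowered its pins fully into the ring's holes. I turned the ring clockwise until it stopped. Then I backed off the pin play, lifted the spanner out, set it back at its old place astride the batten, let go and backed away.
- **Seating and stop:** The bar touched down at its expected seated height, and its weight came onto the ring. At the stop the torque jumped from about 0.3 to 1.5 N m.
- **Last checks:** The final top view shows the dark line in line with the white one. The side and wrist views show the spanner upright astride the batten, within about a millimetre of where it started. The gripper was open and about 14 cm higher, touching nothing. The highest force I read was about 9 N.
- **One disagreement:** The orange look-alike stood upright in the first pictures and was already lying on its side in a picture at 5 s, before I had gripped anything. By the measured poses the gripper had not come near it. It stayed on the bench.

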